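# Unload a bearing kit carrier and return it to the empties

## Task

Unload the bearing kit: taking the stack apart from the top down (small, middle, large), lower each ball bearing over the upright stub shaft that fits its bore until it lies flat on the shoulder. Then put the emptied carrier squarely on top of the other, empty carrier with its four corner pins down in the cups. Drop nothing, leave the bottle and the caliper where they are, and let go of everything.

Things in the scene. Friction and masses are not known exactly. Their poses are not given: they have to be found in the camera images.
- bearing_small: Sealed ball bearing, smallest of the three: flat steel ring with a black seal; outside 42 mm, bore 20 mm, 12 mm thick. Top of the stack at the start, on the middle bearing, the carrier's post in its bore. Origin at the centre of its underside, z up along its axis; yaw means nothing. It fits the shaft with the 17 mm journal.
- bearing_middle: Sealed ball bearing, middle of the three: flat steel ring with a black seal; outside 55 mm, bore 30 mm, 13 mm thick. At the start on the large bearing and under the small one, round the post. Origin at the centre of its underside, z up along its axis; yaw means nothing. It fits the shaft with the 27 mm journal.
- bearing_large: Sealed ball bearing, largest of the three: flat steel ring with a black seal; outside 68 mm, bore 40 mm, 15 mm thick. Lowest at the start, on the carrier's deck round the post. Origin at the centre of its underside, z up along its axis; yaw means nothing. It fits the shaft with the 37 mm journal.
- kit_carrier: Black tray under the bearings, loose, 0.4 kg, 170 (x) by 130 (y) mm. Origin at its centre, level with its pin tips, z up. Deck z = 10 to 18 mm, lip to 23. Under the corners (x +-73, y +-53 mm) pins 10 mm thick, 10 long, tapering to 6; above them columns with open cups, rims 26 mm wide at z = 62. Lifting post to grip it by: centre, 12 mm square, sides along x and y, top z = 54. A half turn is the same.
- empty_carrier: The same kind of black tray without bearings, fixed to the bench; same sizes, axes and origin. Its corner cups are 13 mm wide inside and 11 deep, flaring to 18 at the rims, z = 62 mm. A tray stacked on it rests with its deck on the rims, its pins in the cups, long sides parallel: its origin is then 52 mm above this one. The lower post stays clear.
- shaft_small: Upright steel stub shaft, fixed, smallest of the three. Origin on its axis at bench level, z up. Flange 84 mm across, 12 mm thick (screws to 17); shoulder 27 mm across, flat top at z = 34 mm; journal 17 mm thick from 34 to 44; conical nose from 17 to 5 mm thick, top at 56. The smallest bearing ends flat on the shoulder: its origin 34 mm above this one, 1.5 mm play all round.
- shaft_middle: Upright steel stub shaft, fixed, middle of the three. Origin on its axis at bench level, z up. Flange 84 mm across, 12 mm thick (screws to 17); shoulder 37 mm across, flat top at z = 34 mm; journal 27 mm thick from 34 to 44; conical nose from 27 to 15 mm thick, top at 56. The middle bearing ends flat on the shoulder: its origin 34 mm above this one, 1.5 mm play all round.
- shaft_large: Upright steel stub shaft, fixed, largest of the three. Origin on its axis at bench level, z up. Flange 84 mm across, 12 mm thick (screws to 17); shoulder 47 mm across, flat top at z = 34 mm; journal 37 mm thick from 34 to 44; conical nose from 37 to 25 mm thick, top at 56. The largest bearing ends flat on the shoulder: its origin 34 mm above this one, 1.5 mm play all round.
- threadlock: Bystander: small upright red bottle with a black nozzle cap, 29 mm across, 85 mm tall. Origin at the centre of its foot, z up.
- caliper: Bystander: digital caliper lying flat on the bench, 230 by 76 mm, 15 mm high. Origin under its middle, z up, its long side along its y.
Mind the look-alikes: they are no part of the job. Leave any orange or purple look-alike of the shaft_small alone.

How it is judged:
By the outcome, as a careful person would: the job done as asked, in the order asked, and still so for the second after the job is handed in, with the robot touching nothing.
It also fails if it takes over 104 s, if anything falls off the work surface, if the arm or the gripper's body presses on something with over 40 N, if the wrist force passes 120 N, or if a joint passes its speed limit or range.

## Robot

A 6-joint arm with a two-finger parallel gripper is mounted at the origin on a cart in front of the work surface, level with it; the furniture and walls round the work are solid. World frame = base frame: x ahead of the robot, y to its left, z up, the work surface at z = 0. Lengths are in m, angles in rad, forces in N, time in s.
With the tool pointing down it reaches from about 0.35 to 0.775 m from the base axis. Payload 7.3 kg.
Tool frame: the origin (TCP) lies at the centre of the arm's flange, where the gripper is bolted on; the fingertips stand 178 mm ahead of it and the grasp point (between the pads) lies 159 mm ahead of it; z points along the fingers, y is the line along which they close (so a half turn about z gives the same grasp; the last joint's range is limited). The gripper opens to 92 mm and grips with 3 to 60 N. Pads are 19 mm wide; open, the fingers measure 130 mm over their backs; the gripper's body (75 mm by 190 mm) begins 47 mm behind the grasp point.
Start: joints at [0.959, 0.342, 1.524, -0, 1.275, -0.146], TCP at [0.236, 0.469, 0.405] pointing down, gripper open.
Joint ranges: [-2.53, 2.53], [-0.77, 2.02], [0.04, 2.7], [-1, 4.14], [0.28, 2.66], [-3.11, 3.11]. Speed limits (rad/s): [2.57, 2.57, 3.14, 3.14, 3.14, 3.14].

## Interface

Orientations are given as [roll, pitch, yaw] about the fixed x, y, z axes, in that order (R = Rz(yaw) Ry(pitch) Rx(roll)).
In Python, from cell import telemetry, vision, ticket gives the robot as it stands.
- The arm moves only by the shell command python3 -m crank 'ROWS' [FORCE]. ROWS is JSON, a list of rows, each a list of 5 numbers: the gripper command: -1 is shut, 1 is fully open, values between are in proportion, then the shift along the tool's x, y, z in mm, then the turn about the tool's z in rad. In form: [[fingers, dx, dy, dz, roll], ...]. A call has 1 to 12 rows; each row is the pose to reach, as a shift and turn from the pose commanded when the call began, along the tool's axes at that moment; what a row does not reach only later rows make up. A row lasts 1/12 s, in which the tool goes at most 41.7 mm and 7.16 degrees, less where a joint would pass 70% of its speed; a pose out of reach is approached as far as the arm can. A call with a gripper value outside its range is refused whole. The fingers move at their own pace and stop on an object; FORCE is the grip in N (left out, the last holds). Time passes only in rows, so rows that repeat a pose let the fingers close. It gives the time, the measured TCP pose, the force, the opening and the grip force at its end, in the units of the state.
- telemetry.observe(): the state, without advancing time (a new reading comes with each control period).
- vision.read_camera(name): name is "scene" or "side" or "wrist"; returns (picture, depth): 400x640x3 uint8, red, green, blue; 400x640 float32, m along the optical axis (not along the pixel's ray), 0 where there is no reading.
- vision.get_calibration(name): a dict with "camera_matrix" (3x3 intrinsics, pixels), "rvec" (rotation vector, rad) and "tvec" (3), from world to camera coordinates, as OpenCV has them. Camera axes: x right, y down, z forward; pixel columns grow to the right and rows downward; lengths in m; the calibration is good to about 2 mm. The wrist camera is an equidistant fisheye: a pixel r from the principal point sees the ray r / f radians off the axis. A picture is of the moment at which its call begins: read the wrist's pose just before it. get_calibration takes no time and is no camera call; for the wrist camera it gives the pose at the moment of the call.
- ticket.hand_in(): hands the job in; it is judged then, once.
The state is a dict: "time": time; "qpos": joint angles; "qvel": joint speeds; "joint_efforts": joint torques, N m; "tool_pos": TCP position; "tool_rot": TCP orientation; "contact_force": force on the tool from outside, world axes, zero at the start; "torque": the same for the moment, N m; "opening": finger opening in m; "grip_force": force on a finger pad.
Only numpy, scipy, OpenCV 4.12 (cv2) and the standard library are available. Lean on these libraries where they do the work, as an engineer would, in place of code of your own. Each camera call takes 0.05 s, during which the arm holds its last target. There are 200 camera calls.

## Working session

There is one attempt and no reset: what is moved stays moved. The work goes in short steps, Python scripts to look and compute and a shell command to move; the robot and the scene stay as the last step left them, time stands still between calls to the robot, and variables do not carry over. Pictures are saved under pics/ and viewed, at most 14 in all, crops included, and the job is handed in when it is done.

```bash
ls; mkdir -p pics
python3 - <<'E'
from cell import telemetry, vision
import cv2,numpy as np
print(telemetry.observe())
for n in("scene","side","wrist"):
    p,d=vision.read_camera(n);np.savez(f"{n}0.npz",p=p,d=d)
    cv2.imwrite(f"pics/{n}0.png",p[:,:,::-1]);print(n,vision.get_calibration(n),(d>0).mean())
E
```

```text
pics
{'time': 0.0, 'qpos': array([ 9.59050696e-01,  3.42710712e-01,  1.52501178e+00, -4.85678470e-06,
        1.27536719e+00, -1.46013997e-01]), 'qvel': array([ 1.49137067e-03,  1.05861600e-03, -1.55394034e-03, -6.88289078e-04,
       -4.69296503e-04, -2.92616857e-05]), 'joint_efforts': array([ 4.00358276e-04, -4.31237805e+01, -2.44218779e+01,  7.20829703e-02,
        5.61530620e-02, -1.64048947e-04]), 'tool_pos': array([0.23567604, 0.46898137, 0.40405281]), 'tool_rot': array([-3.14011088e+00, -2.13216608e-04,  2.67586228e+00]), 'contact_force': array([ 0.29537936,  0.19524209, -0.83658727]), 'torque': array([-0.00269274, -0.00033222,  0.02615249]), 'grip_force': 0.0, 'opening': 0.09163799536061801}
scene {'camera_matrix': array([[404.84442309,   0.        , 320.08492827],
       [  0.        , 404.84442309, 198.63117974],
       [  0.        ,   0.        ,   1.        ]]), 'rvec': array([ 1.25542204,  1.95914971, -1.13396145]), 'tvec': array([ 0.21126348, -0.16754936,  1.68105683])} 0.977328125
side {'camera_matrix': array([[481.75145321,   0.        , 315.22526289],
       [  0.        , 481.75145321, 193.16642621],
       [  0.        ,   0.        ,   1.        ]]), 'rvec': array([ 2.10917042,  0.87498062, -0.43366851]), 'tvec': array([-0.35527833, -0.17560455,  1.64312925])} 0.9960390625
wrist {'camera_matrix': array([[309.70691629,   0.        , 318.97065682],
       [  0.        , 309.70691629, 200.34724402],
       [  0.        ,   0.        ,   1.        ]]), 'rvec': array([-2.47089457, -1.52233659, -0.20764206]), 'tvec': array([-0.52455066, -0.0326828 ,  0.39048613])} 0.978390625
```

View pics/scene0.png

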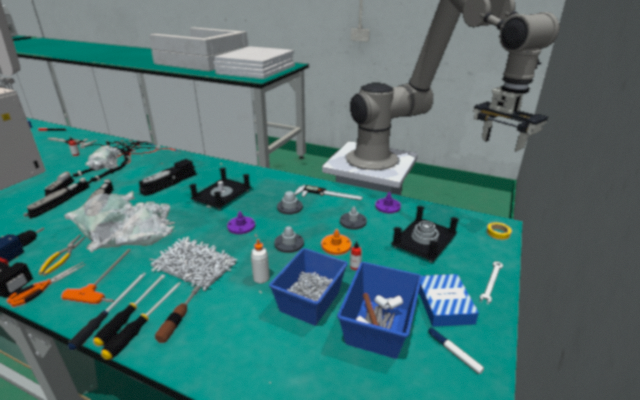

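View pics/side0.png

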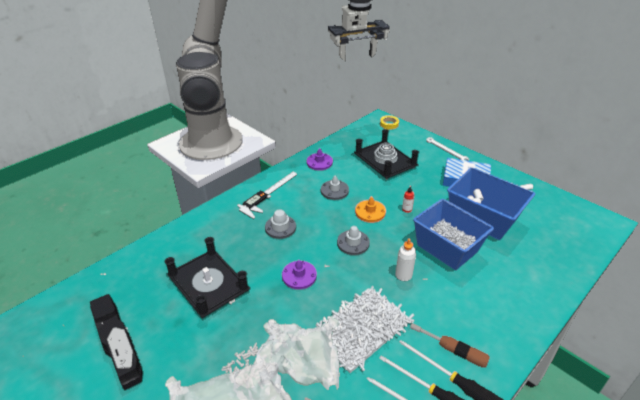

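View pics/wrist0.png

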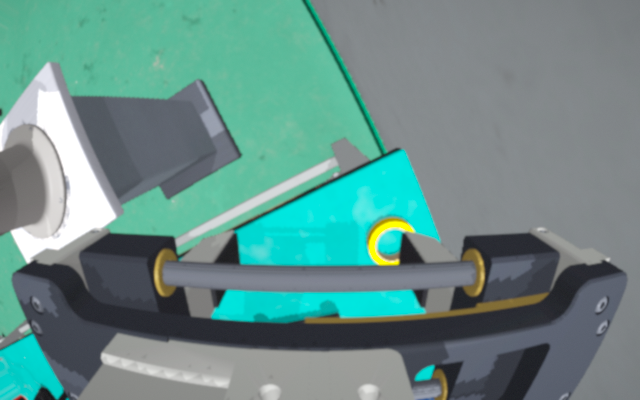

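The scene view shows the loaded carrier at (426,235) and the empty one at (222,188). The grey shafts are at (353,216), (289,203) and (289,238). The look-alikes are purple at (388,203) and (241,222), and orange at (337,240). The bottle is at (356,258) and the caliper at (330,192). The side view agrees: stack (386,155), empty carrier (207,278), grey shafts (335,187), (280,223) and (353,239).

```bash
cat > h.py <<'E'
import numpy as np,cv2
from cell import vision,telemetry
def cal(n):
    c=vision.get_calibration(n);R=cv2.Rodrigues(c["rvec"])[0];return c["camera_matrix"],R,c["tvec"].ravel()
def rays(n,uv,c=None):
    K,R,t=c or cal(n);uv=np.atleast_2d(uv).astype(float)
    a=(uv-[K[0,2],K[1,2]])/K[0,0]
    if n=="wrist":
        r=np.linalg.norm(a,axis=1,keepdims=True)+1e-9
        d=np.c_[a/r*np.sin(r),np.cos(r)]
    else: d=np.c_[a,np.ones(len(a))]
    return -R.T@t,d,d@R
def plane(n,uv,z,c=None):
    o,_,w=rays(n,uv,c);return o+w*((z-o[2])/w[:,2])[:,None]
def cloud(n,d,c=None):
    v,u=np.mgrid[:400,:640];uv=np.c_[u.ravel(),v.ravel()]
    o,dc,w=rays(n,uv,c);s=d.ravel()/np.maximum(dc[:,2],1e-3)
    P=o+w*s[:,None];P[d.ravel()<=0]=np.nan;return P.reshape(400,640,3)
E
python3 - <<'E'
from h import *
for n in("scene","side"):
    f=np.load(n+"0.npz");P=cloud(n,f["d"]);p=f["p"]
    x,y,z=P[...,0],P[...,1],P[...,2]
    b=(x>.3)&(x<.85)&(abs(y)<.6)
    print(n,"bench z",np.nanmedian(z[b]))
    m=(b&(z>.008)&(z<.12)).astype(np.uint8)
    k,l,s,c=cv2.connectedComponentsWithStats(m)
    for i in range(1,k):
        if s[i,4]<40: continue
        q=l==i;X=P[q];top=X[X[:,2]>X[:,2].max()-.012]
        sh=X[(X[:,2]>.019)&(X[:,2]<.032)]
        print(c[i].round(),s[i,4],p[q].mean(0).round(),"ctr",((np.percentile(X,2,0)+np.percentile(X,98,0))/2).round(3),"size",np.ptp(X,0).round(3),"top",top.mean(0).round(3))
E
```

```text
scene bench z 0.0007787893526138845
[173. 175.] 685 [27. 32. 32.] ctr [ 0.523 -0.579  0.035] size [0.215 0.048 0.055] top [ 0.459 -0.579  0.057]
[221. 190.] 1207 [37. 50. 51.] ctr [ 0.523 -0.364  0.037] size [0.18  0.145 0.056] top [ 0.527 -0.366  0.058]
[314. 189.] 124 [83. 96. 90.] ctr [ 0.359 -0.09   0.012] size [0.044 0.086 0.009] top [ 0.361 -0.089  0.013]
[119. 203.] 686 [152. 167. 165.] ctr [ 0.781 -0.494  0.083] size [0.147 0.211 0.081] top [ 0.832 -0.431  0.114]
[290. 203.] 361 [ 96. 108. 112.] ctr [ 0.497 -0.114  0.033] size [0.088 0.085 0.05 ] top [ 0.497 -0.114  0.053]
[388. 203.] 303 [ 94.  53. 141.] ctr [0.354 0.175 0.03 ] size [0.083 0.083 0.049] top [0.354 0.176 0.051]
[160. 213.] 371 [143. 157. 156.] ctr [ 0.796 -0.343  0.065] size [0.118 0.14  0.111] top [ 0.819 -0.364  0.114]
[425. 236.] 1911 [43. 52. 54.] ctr [0.503 0.325 0.037] size [0.189 0.162 0.055] top [0.502 0.326 0.058]
[353. 219.] 362 [80. 93. 98.] ctr [0.49  0.103 0.029] size [0.087 0.083 0.047] top [0.489 0.104 0.048]
[241. 223.] 375 [ 99.  54. 148.] ctr [ 0.654 -0.196  0.029] size [0.086 0.085 0.048] to
[... 2292 characters left out ...]
56] top [ 0.526 -0.375  0.059]
[405. 261.] 537 [182. 175. 167.] ctr [ 0.833 -0.027  0.06 ] size [0.037 0.037 0.111] top [ 0.831 -0.023  0.112]
[299. 274.] 715 [145.  81. 188.] ctr [ 0.655 -0.203  0.029] size [0.084 0.083 0.049] top [ 0.656 -0.203  0.05 ]
[351. 312.] 1163 [195. 199. 201.] ctr [ 0.822 -0.209  0.051] size [0.062 0.231 0.108] top [ 0.847 -0.331  0.114]
[115. 322.] 873 [70. 77. 79.] ctr [ 0.519 -0.583  0.038] size [0.197 0.04  0.055] top [ 0.457 -0.585  0.058]
[243. 370.] 3716 [196. 205. 202.] ctr [ 0.783 -0.481  0.065] size [0.146 0.235 0.112] top [ 0.82  -0.404  0.114]
[304. 329.] 45 [196. 205. 204.] ctr [ 0.827 -0.345  0.103] size [0.033 0.031 0.035] top [ 0.827 -0.355  0.114]
```

Run:
```python
from h import *
for n in("scene","side"):
    f=np.load(n+"0.npz");P=cloud(n,f["d"]);X=P.reshape(-1,3)
    for nm,c in dict(A=(.49,.1),B=(.497,-.118),C=(.676,-.025),O=(.625,.1)).items():
        q=X[np.hypot(X[:,0]-c[0],X[:,1]-c[1])<.05]
        print(n,nm,[(np.percentile(s,95,0)-np.percentile(s,5,0)).round(3)[:2] for s in (q[(q[:,2]>a)&(q[:,2]<b)] for a,b in((.020,.032),(.036,.043)))],"top",q[:,2].max().round(3))
    # columns
    for nm,c in dict(stack=(.502,.321),empty=(.525,-.37)).items():
        m=((abs(P[...,0]-c[0])<.12)&(abs(P[...,1]-c[1])<.12)&(P[...,2]>.053)).astype(np.uint8)
        k,l,s,cc=cv2.connectedComponentsWithStats(m)
        print(nm,[(P[l==i].mean(0).round(4),s[i,4]) for i in range(1,k) if s[i,4]>5])
K,R,t=cal("wrist");s=telemetry.observe();o=-R.T@t
y=s["tool_rot"][2];d=o-s["tool_pos"];print("cam in tool",d@[np.cos(y),np.sin(y),0],d@[np.sin(y),-np.cos(y),0],-d[2],"axis",R[2], "tool x",np.cos(y),np.sin(y))
p=np.load("side0.npz")["p"][130:310,140:440,::-1];cv2.imwrite("pics/crop1.png",cv2.resize(p,None,fx=2.6,fy=2.6,interpolation=cv2.INTER_CUBIC))
```

```text
scene A [array([0.013, 0.022]), array([0.008, 0.015])] top 0.055
scene B [array([0.027, 0.039]), array([0.015, 0.027])] top 0.058
scene C [array([0.023, 0.026]), array([0.015, 0.023])] top 0.057
scene O [array([0.013, 0.024]), array([0.006, 0.013])] top 0.056
stack [(array([0.4156, 0.2894, 0.0588]), np.int32(41)), (array([0.437 , 0.3926, 0.0587]), np.int32(46)), (array([0.4977, 0.3254, 0.0565]), np.int32(107)), (array([0.5572, 0.2573, 0.0585]), np.int32(49)), (array([0.5795, 0.3608, 0.0587]), np.int32(56))]
empty [(array([ 0.4417, -0.415 ,  0.0584]), np.int32(26)), (array([ 0.4528, -0.3078,  0.0588]), np.int32(28)), (array([ 0.5886, -0.4259,  0.0588]), np.int32(34)), (array([ 0.5972, -0.3212,  0.0586]), np.int32(35))]
side A [array([0.024, 0.02 ]), array([0.011, 0.014])] top 0.056
side B [array([0.028, 0.038]), array([0.029, 0.024])] top 0.06
side C [array([0.03 , 0.023]), array([0.019, 0.017])] top 0.057
side O [array([0.021, 0.02 ]), array([0.014, 0.015])] top 0.055
stack [(array([0.4383, 0.3884, 0.0586]), np.int32(33)), (array([0.4155, 0.2848, 0.0577]), np.int32(35)), (array([0.4984, 0.3196, 0.056 ]), np.int32(72)), (array([0.5805, 0.3575, 0.058 ]), np.int32(38)), (array([0.5579, 0.2542, 0.0585]), np.int32(37))]
empty [(array([ 0.4525, -0.3126,  0.0589]), np.int32(61)), (array([ 0.4426, -0.4179,  0.0589]), np.int32(68)), (array([ 0.5201, -0.3718,  0.0543]), np.int32(10)), (array([ 0.5978, -0.3248,  0.0593]), np.int32(68)), (array([ 0.5879, -0.4305,  0.0592]), np.int32(82))]
cam in tool 0.0731013571975308 -3.901311790855885e-05 0.01968743287748992 axis [ 0.23986201 -0.12154837 -0.9631678 ] tool x -0.8934778135653696 0.449107333124774
```

View pics/crop1.png

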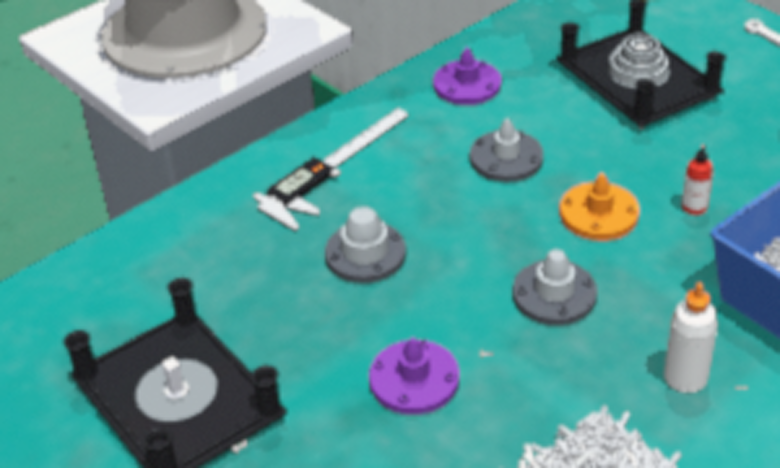

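The crop shows small shaft A at (506,140), large B at (365,235) and middle C at (555,280), all grey. The purple and orange ones are decoys. The stack is on the carrier at upper right, and the empty carrier is at lower left. Next I move above the stack for a close look.

```bash
python3 -m crank '[[1,-300,-13,54,-0.246],[1,-300,-13,54,-0.246],[1,-300,-13,54,-0.246],[1,-300,-13,54,-0.246],[1,-300,-13,54,-0.246],[1,-300,-13,54,-0.246],[1,-300,-13,54,-0.246],[1,-300,-13,54,-0.246],[1,-300,-13,54,-0.246],[1,-300,-13,54,-0.246],[1,-300,-13,54,-0.246]]' 40
python3 - <<'E'
from h import *
s=telemetry.observe();c=cal("wrist");p,d=vision.read_camera("wrist");print(s["tool_pos"],s["tool_rot"],s["contact_force"])
np.savez("w1.npz",p=p,d=d);cv2.imwrite("pics/w1.png",p[:,:,::-1])
P=cloud("wrist",d,c);b=P[(abs(P[...,0]-.5)<.15)&(abs(P[...,1]-.32)<.15)]
print("bench",np.histogram(b[:,2],bins=np.arange(-.01,.08,.005)))
E
```

```text
time: 1.07
tool_pos: [0.4974, 0.323, 0.3505]
tool_rot: [-3.141, -0.001, 2.922]
contact_force: [0.6, 0.2, -0.4]
opening: 0.0916
grip_force: 0.0
[0.49743574 0.32300846 0.35052335] [-3.14140130e+00 -9.98001287e-04  2.92185454e+00] [ 0.63877309  0.18061543 -0.36011146]
bench (array([    0, 17652, 16860,    90,   924, 12401,  1821,   167,  1202,
         186,   294,   978,   699,  1516,   899,     0,     0]), array([-0.01 , -0.005,  0.   ,  0.005,  0.01 ,  0.015,  0.02 ,  0.025,
        0.03 ,  0.035,  0.04 ,  0.045,  0.05 ,  0.055,  0.06 ,  0.065,
        0.07 ,  0.075]))
```

View pics/w1.png

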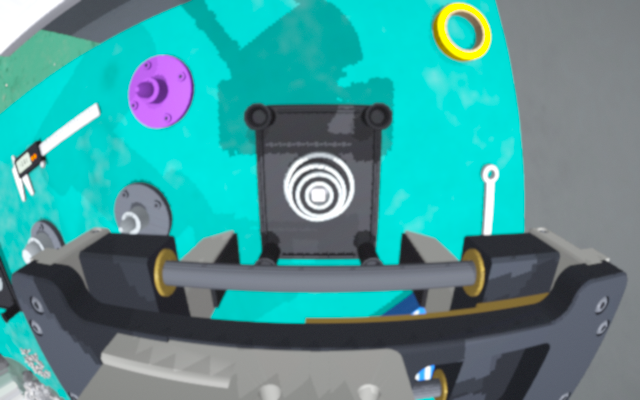

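The wrist view shows the stack at about (318,192), squarely between the fingers, with two carrier cups at (260,117) and (379,117).

```bash
cat >> h.py <<'E'
def ringfit(n,p,d,c,ctr,z,rmax=.04,thr=120,dz=.006):
    """centroid of hull of bright pixels at height z near ctr (world), and hull min-circle"""
    P=cloud(n,d,c);Q=plane(n,np.c_[np.tile(np.arange(640),400),np.repeat(np.arange(400),640)],z,c).reshape(400,640,3)
    m=(abs(P[...,2]-z)<dz)&(np.hypot(Q[...,0]-ctr[0],Q[...,1]-ctr[1])<rmax)&(p.min(2)>thr)
    k,l,s,_=cv2.connectedComponentsWithStats(m.astype(np.uint8))
    if k<2: return None
    X=Q[m][:,:2].astype(np.float32)
    (x,y),r=cv2.minEnclosingCircle(X);h=cv2.convexHull(X);M=cv2.moments((h*1e4).astype(np.float32))
    return np.round([M["m10"]/M["m00"]/1e4,M["m01"]/M["m00"]/1e4],4),np.round([x,y,2*r],4),int(m.sum())
E
python3 - <<'E'
from h import *
f=np.load("w1.npz");p,d=f["p"],f["d"];c=cal("wrist")
for z,r,t in((.058,.026,0),(.058,.026,120),(.046,.033,0),(.033,.04,0)):
    print(z,t,ringfit("wrist",p,d,c,(.498,.322),z,r,t,.005))
P=cloud("wrist",d,c);
m=((abs(P[...,0]-.498)<.12)&(abs(P[...,1]-.322)<.12)&(P[...,2]>.057)&(P[...,2]<.068)).astype(np.uint8)
k,l,s,cc=cv2.connectedComponentsWithStats(m)
for i in range(1,k):
    if s[i,4]>30:
        u=np.argwhere(l==i)[:,::-1];X=plane("wrist",u,.062,c)[:,:2].astype(np.float32);print(cc[i].round(),cv2.minEnclosingCircle(X),np.median(P[l==i][:,2]))
E
```

```text
0.058 0 (array([0.4951, 0.3239]), array([0.495 , 0.3238, 0.0433]), 1456)
0.058 120 (array([0.4951, 0.3239]), array([0.495 , 0.3238, 0.0433]), 1126)
0.046 0 (array([0.4954, 0.3216]), array([0.4953, 0.3213, 0.0566]), 966)
0.033 0 (array([0.4919, 0.3258]), array([0.4934, 0.3248, 0.0692]), 1014)
[257. 116.] ((0.4132741093635559, 0.2868638038635254), 0.012614301405847073) 0.061874169790798184
[379. 116.] ((0.4361661970615387, 0.3904483914375305), 0.012846952304244041) 0.06197752159885589
[319. 195.] ((0.4942189157009125, 0.3240503668785095), 0.021164903417229652) 0.058190391126131696
[264. 261.] ((0.5509165525436401, 0.25720497965812683), 0.011155608110129833) 0.0622980346492063
[372. 261.] ((0.5738485455513, 0.3599383234977722), 0.011147862300276756) 0.062250669934555775
```

```bash
python3 -m crank '[[1,2.3,0.4,40,0],[1,2.3,0.4,80,0],[1,2.3,0.4,110,0],[1,2.3,0.4,124,0],[1,2.3,0.4,124,0],[-1,2.3,0.4,124,0],[-1,2.3,0.4,124,0],[-1,2.3,0.4,124,0],[-1,2.3,0.4,124,0],[-1,2.3,0.4,124,0],[-1,2.3,0.4,124,0],[-1,2.3,0.4,124,0]]' 40
```

```text
time: 2.12
tool_pos: [0.4959, 0.3236, 0.2272]
tool_rot: [3.141, 0.001, 2.922]
contact_force: [0.3, -0.3, 0.4]
opening: 0.0501
grip_force: 0.0
```

```bash
python3 -m crank '[[-1,0,0,0,0],[-1,0,0,0,0],[-1,0,0,0,0],[-1,0,0,0,0],[-1,0,0,0,0]]' 40
```

```text
time: 2.53
tool_pos: [0.4959, 0.3236, 0.2269]
tool_rot: [3.141, 0.0, 2.922]
contact_force: [-0.7, -0.9, 2.8]
opening: 0.0405
grip_force: 40.0
```

```bash
python3 -m crank '[[-1,0,0,-30,0],[-1,0,0,-65,0],[-1,0,0,-103,0],[-1,-20,-40,-103,0],[-1,-40,-80,-103,0],[-1,-60,-120,-103,0],[-1,-82,-160,-103,0],[-1,-82,-200,-103,0],[-1,-82,-221,-103,0],[-1,-82,-221,-103,0],[-1,-82,-221,-103,0]]' 40
python3 - <<'E'
from h import *
s=telemetry.observe();c=cal("wrist");p,d=vision.read_camera("wrist");print(s["tool_pos"],s["tool_rot"],s["opening"])
np.savez("w2.npz",p=p,d=d,t=s["tool_pos"],r=s["tool_rot"]);cv2.imwrite("pics/w2.png",p[:,:,::-1])
E
```

```text
time: 3.45
tool_pos: [0.5276, 0.0885, 0.3296]
tool_rot: [3.141, -0.0, 2.918]
contact_force: [-0.1, 0.3, -1.5]
opening: 0.0401
grip_force: 40.0
[0.52760666 0.0884908  0.32961412] [ 3.14137444e+00 -4.53973947e-04  2.91830801e+00] 0.04011564824896781
```

View pics/w2.png

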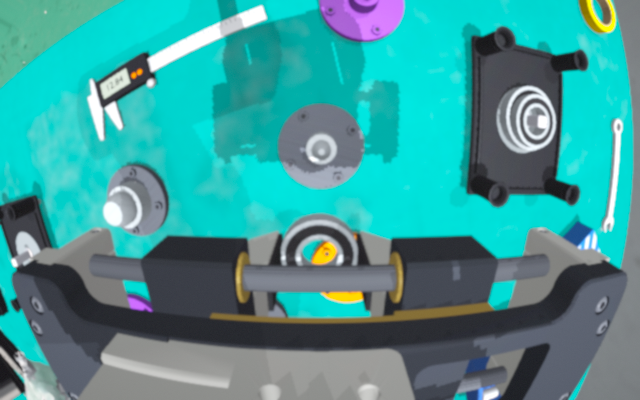

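The bearing is held at about (320,255), and the small shaft is ahead of it with its nose at (321,150).

```bash
cat >> h.py <<'E'
from scipy.optimize import least_squares
def circ(X,r=None):
    f=(lambda q:np.hypot(X[:,0]-q[0],X[:,1]-q[1])-(q[2] if r is None else r))
    q=least_squares(f,[*X.mean(0),r or .03],loss="soft_l1",f_scale=.0005);return q.x.round(4),np.abs(q.fun).mean().round(4)
def grid(n,z,c): return plane(n,np.c_[np.tile(np.arange(640),400),np.repeat(np.arange(400),640)],z,c).reshape(400,640,3)
def shaft(p,d,c,ctr,R=.044,n="wrist"):
    P=cloud(n,d,c);D=np.hypot(P[...,0]-ctr[0],P[...,1]-ctr[1])
    for nm,zl,zh,z,rm in(("flange",.006,.0145,.012,.055),("top",.0535,.06,.056,.03),("shoulder",.0315,.036,.034,.035)):
        m=(P[...,2]>zl)&(P[...,2]<zh)&(D<rm)
        if m.sum()<15: print(nm,"few");continue
        X=grid(n,z,c)[m][:,:2].astype(np.float32);h=cv2.convexHull(X)[:,0]
        (x,y),r=cv2.minEnclosingCircle(X);print(nm,"minenc",np.round([x,y,2*r],4),"hullfit",circ(h),m.sum(),"z",np.median(P[m][:,2]).round(4))
def held(p,d,c,s,R,zlo,zhi):
    """bearing in hand: points with heights above fingertip zlo..zhi; tool-frame centre (x,y) mm"""
    P=cloud("wrist",d,c);t=s["tool_pos"];y=s["tool_rot"][2]
    dx=P-t;tx=dx[...,0]*np.cos(y)+dx[...,1]*np.sin(y);ty=dx[...,0]*np.sin(y)-dx[...,1]*np.cos(y);tz=-dx[...,2]
    m=(np.hypot(tx,ty)<R+.012)&(abs(ty)<R-.004)&(tz>.178-zhi)&(tz<.178-zlo)
    print("held px",m.sum(),"ztool",np.percentile(tz[m],[5,50,95]).round(4),"x",np.percentile(tx[m],[1,99]).round(4))
    # far (+x) edge per ty column
    e=[];
    for k in np.arange(-R+.005,R-.005,.001):
        q=m&(abs(ty-k)<.0007)
        if q.sum()>3: e.append((np.percentile(tx[q],98),k))
    e=np.array(e);print("edge fit x,y",circ(e,R),circ(e),len(e))
E
python3 - <<'E'
from h import *
f=np.load("w2.npz");p,d=f["p"],f["d"];c=cal("wrist");s=dict(tool_pos=f["t"],tool_rot=f["r"])
shaft(p,d,c,(.489,.098))
held(p,d,c,s,.021,-.005,.03)
E
```

```text
flange minenc [0.4854 0.1015 0.0846] hullfit (array([0.4853, 0.1016, 0.0418]), np.float64(0.0002)) 4681 z 0.0124
top minenc [0.4859 0.1016 0.0083] hullfit (array([0.4853, 0.1015, 0.0039]), np.float64(0.0002)) 71 z 0.0557
shoulder minenc [0.4854 0.1014 0.0277] hullfit (array([0.4853, 0.1013, 0.0134]), np.float64(0.0002)) 393 z 0.0344
held px 2420 ztool [0.168  0.1694 0.1783] x [-0.0091  0.0215]
edge fit x,y (array([0.0007, 0.0013, 0.021 ]), np.float64(0.0001)) (array([0.0009, 0.0013, 0.0209]), np.float64(0.0001)) 32
```

```bash
python3 -m crank '[[-1,0,2,40,0],[-1,0,2,75,0],[-1,0,2,82,0],[-1,0,2,82,0],[-1,0,2,82,0]]' 40
python3 - <<'E'
from h import *
s=telemetry.observe();c=cal("wrist");p,d=vision.read_camera("wrist");print(s["tool_pos"],s["tool_rot"],s["opening"])
cv2.imwrite("pics/w3.png",p[:,:,::-1])
shaft(p,d,c,(.485,.1015))
held(p,d,c,s,.021,-.005,.03)
E
```

```text
time: 3.92
tool_pos: [0.5286, 0.093, 0.2484]
tool_rot: [3.141, 0.0, 2.923]
contact_force: [0.8, -0.6, 0.3]
opening: 0.0406
grip_force: 40.0
[0.52860798 0.09295042 0.24843976] [3.14125241e+00 4.57694169e-04 2.92316147e+00] 0.04061760932763806
flange minenc [0.4852 0.1001 0.0843] hullfit (array([0.4851, 0.1002, 0.0418]), np.float64(0.0002)) 8495 z 0.0123
top minenc [0.4848 0.1001 0.0088] hullfit (array([0.4846, 0.1003, 0.004 ]), np.float64(0.0002)) 153 z 0.0555
shoulder minenc [0.4852 0.1002 0.0278] hullfit (array([0.4851, 0.1001, 0.0135]), np.float64(0.0002)) 748 z 0.0343
held px 2433 ztool [0.1681 0.1694 0.1783] x [-0.0092  0.0213]
edge fit x,y (array([0.0005, 0.0002, 0.021 ]), np.float64(0.0001)) (array([0.0003, 0.0002, 0.0212]), np.float64(0.0001)) 32
```

```bash
python3 -m crank '[[-1,22,-1.5,0,0],[-1,43.7,-2.7,0,0],[-1,43.7,-2.7,0,0],[-1,43.7,-2.7,0,0],[-1,43.7,-2.7,0,0],[-1,43.7,-2.7,0,0],[-1,43.7,-2.7,0,0]]' 40
python3 - <<'E'
from h import *
s=telemetry.observe();c=cal("wrist");p,d=vision.read_camera("wrist");print(s["tool_pos"],s["tool_rot"])
cv2.imwrite("pics/w4.png",cv2.resize(p[120:300,200:440,::-1],None,fx=3,fy=3))
shaft(p,d,c,(.485,.1002))
held(p,d,c,s,.021,-.005,.03)
E
```

```text
time: 4.55
tool_pos: [0.4857, 0.0988, 0.2483]
tool_rot: [3.141, 0.002, 2.922]
contact_force: [0.0, -0.6, -1.2]
opening: 0.0404
grip_force: 40.0
[0.48574992 0.09883727 0.24828304] [3.14102114e+00 1.81935582e-03 2.92153783e+00]
flange minenc [0.4843 0.1003 0.0844] hullfit (array([0.4837, 0.1005, 0.0414]), np.float64(0.0004)) 5790 z 0.0123
top minenc [0.4866 0.0996 0.0063] hullfit (array([-14.9344,   5.0095,  16.1837]), np.float64(0.0004)) 24 z 0.056
shoulder minenc [0.4846 0.1004 0.028 ] hullfit (array([0.4848, 0.1001, 0.0136]), np.float64(0.0002)) 227 z 0.0341
held px 2429 ztool [0.1681 0.1695 0.1783] x [-0.0096  0.021 ]
edge fit x,y (array([0.0003, 0.0001, 0.021 ]), np.float64(0.0001)) (array([-0.0001,  0.0001,  0.0213]), np.float64(0.0001)) 32
```

View pics/w4.png

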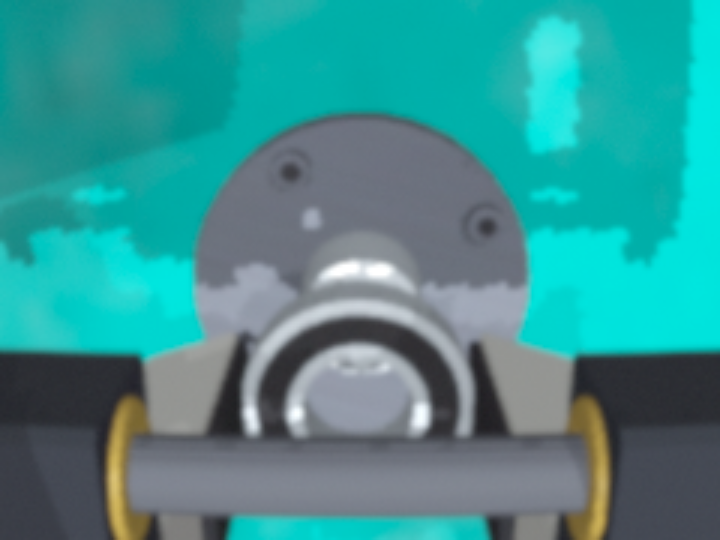

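The picture shows the bearing at (360,400) directly over the shaft, with the nose visible through the bore at about (355,365). I lower it part of the way and check the force.

```bash
python3 -m crank '[[-1,0.8,1,0,0],[-1,0.8,1,8,0],[-1,0.8,1,16,0],[-1,0.8,1,21,0],[-1,0.8,1,21,0],[-1,0.8,1,21,0]]' 40
```

```text
time: 5.1
tool_pos: [0.4842, 0.1, 0.2261]
tool_rot: [-3.141, -0.001, 2.922]
contact_force: [0.4, 0.3, -0.4]
opening: 0.0405
grip_force: 40.0
```

```bash
python3 -m crank '[[-1,0,0,4,0],[-1,0,0,8,0],[-1,0,0,10.5,0],[-1,0,0,11.5,0],[-1,0,0,11.5,0],[-1,0,0,11.5,0]]' 40
```

```text
time: 5.6
tool_pos: [0.4843, 0.1001, 0.2153]
tool_rot: [3.141, 0.0, 2.922]
contact_force: [0.2, 0.6, -1.5]
opening: 0.0407
grip_force: 40.0
```

```bash
python3 -m crank '[[-1,0,0,0.7,0],[-1,0,0,0.7,0],[-1,0,0,0.7,0]]' 40
```

```text
time: 5.85
tool_pos: [0.4844, 0.1001, 0.2149]
tool_rot: [3.141, 0.001, 2.922]
contact_force: [-0.7, -0.1, 4.0]
opening: 0.0406
grip_force: 40.0
```

```bash
python3 -m crank '[[0.4,0,0,0,0],[0.4,0,0,0,0],[0.4,0,0,0,0],[0.4,0,0,0,0],[0.4,0,0,0,0],[0.4,0,0,-20,0],[0.4,0,0,-60,0],[0.4,0,0,-100,0],[0.4,-40,0,-115,0],[0.4,-40,0,-115,0],[0.4,-40,0,-115,0],[0.4,-40,0,-115,0]]' 40
python3 - <<'E'
from h import *
s=telemetry.observe();c=cal("wrist");p,d=vision.read_camera("wrist");print(s["tool_pos"],s["tool_rot"],s["opening"])
P=cloud("wrist",d,c);D=np.hypot(P[...,0]-.484,P[...,1]-.1)
m=(D<.027)&(P[...,2]>.038)&(P[...,2]<.05);print(np.percentile(P[m][:,2],[3,50,97]),[ (np.median(P[m&q][:,2])) for q in (P[...,0]<.474,P[...,0]>.494,P[...,1]<.09,P[...,1]>.11)])
X=grid("wrist",.046,c)[m][:,:2].astype(np.float32);print(cv2.minEnclosingCircle(X))
E
```

```text
time: 6.85
tool_pos: [0.5228, 0.0913, 0.3286]
tool_rot: [-3.141, -0.002, 2.922]
contact_force: [-0.7, -0.1, 0.0]
opening: 0.0641
grip_force: 0.0
[0.52282847 0.09126922 0.32857229] [-3.14121981e+00 -2.05691996e-03  2.92150259e+00] 0.06412480117925581
[0.0440351  0.04585544 0.04817412] [np.float64(0.04573684057526389), np.float64(0.04586052470754104), np.float64(0.04578158946302219), np.float64(0.04584397022237824)]
((0.48406997323036194, 0.10024841129779816), 0.021486928686499596)
```

Bearing_small lies flat on the shoulder: its top reads 45.8 mm all round, against 46 expected. Next is the middle one.

```bash
python3 -m crank '[[1,77.5,220.5,-10,0],[1,77.5,220.5,-10,0],[1,77.5,220.5,-10,0],[1,77.5,220.5,-10,0],[1,77.5,220.5,-10,0],[1,77.5,220.5,-10,0],[1,77.5,220.5,-10,0],[1,77.5,220.5,-10,0],[1,77.5,220.5,-10,0],[1,77.5,220.5,-10,0]]' 40
cat >> h.py <<'E'
def topring(p,d,c,s,ctr,z,R,n="wrist",dz=.004):
    P=cloud(n,d,c);G=grid(n,z,c);m=(abs(P[...,2]-z)<dz)&(np.hypot(G[...,0]-ctr[0],G[...,1]-ctr[1])<R+.008)
    X=G[m][:,:2].astype(np.float32);(x,y),r=cv2.minEnclosingCircle(X)
    t=s["tool_pos"];a=s["tool_rot"][2];e=np.array([x-t[0],y-t[1]]);print("ring",np.round([x,y,2*r],4),"z",np.median(P[m][:,2]).round(4),m.sum(),"to go tool mm",(1e3*np.array([e@[np.cos(a),np.sin(a)],e@[np.sin(a),-np.cos(a)]])).round(1))
E
python3 - <<'E'
from h import *
s=telemetry.observe();c=cal("wrist");p,d=vision.read_camera("wrist");print(s["tool_pos"],s["tool_rot"],s["opening"])
topring(p,d,c,s,(.495,.323),.046,.0275)
topring(p,d,c,s,(.495,.323),.033,.034)
E
```

```text
time: 7.73
tool_pos: [0.4958, 0.3222, 0.3389]
tool_rot: [-3.14, -0.001, 2.921]
contact_force: [0.0, 0.5, 0.3]
opening: 0.0914
grip_force: 0.0
[0.4957957 0.3221699 0.3388827] [-3.14029050e+00 -1.16335163e-03  2.92056848e+00] 0.09137953287385825
ring [0.4953 0.321  0.0562] z 0.0458 1993 to go tool mm [ 0.2 -1.3]
ring [0.4933 0.3243 0.0688] z 0.0329 1162 to go tool mm [2.9 1.5]
```

```bash
python3 -m crank '[[0.6,0.3,-1,40,0],[0.6,0.3,-1,80,0],[0.6,0.3,-1,110,0],[0.6,0.3,-1,125.5,0],[0.6,0.3,-1,125.5,0],[0.6,0.3,-1,125.5,0],[-1,0.3,-1,125.5,0],[-1,0.3,-1,125.5,0],[-1,0.3,-1,125.5,0],[-1,0.3,-1,125.5,0],[-1,0.3,-1,125.5,0],[-1,0.3,-1,125.5,0]]' 40
```

```text
time: 8.78
tool_pos: [0.4956, 0.3225, 0.2155]
tool_rot: [3.141, 0.002, 2.922]
contact_force: [0.5, -1.7, 7.0]
opening: 0.0538
grip_force: 40.0
```

```bash
python3 -m crank '[[-1,0,0,-10,0],[-1,0,0,-45,0],[-1,0,0,-85,0],[-1,0,0,-115,0],[-1,-38,-40,-115,0],[-1,-76,-80,-115,0],[-1,-105,-110,-115,0],[-1,-133,-140,-115,0],[-1,-162,-170,-115,0],[-1,-190,-200,-115,0],[-1,-219,-230,-115,0],[-1,-248,-260,-115,0]]' 40
```

```text
time: 9.78
tool_pos: [0.6676, 0.0351, 0.3298]
tool_rot: [3.141, 0.0, 2.922]
contact_force: [0.8, 0.6, -0.6]
opening: 0.054
grip_force: 40.0
```

```bash
python3 -m crank '[[-1,-30,-30,20,0],[-1,-38,-40,50,0],[-1,-38,-40,72,0],[-1,-38,-40,72,0],[-1,-38,-40,72,0],[-1,-38,-40,72,0],[-1,-38,-40,72,0],[-1,-38,-40,72,0]]' 40
cat > look.py <<'E'
from h import *
import sys
x,y,R=map(float,sys.argv[1:4])
s=telemetry.observe();c=cal("wrist");p,d=vision.read_camera("wrist");print(s["tool_pos"].round(4),s["tool_rot"].round(4),s["opening"])
if len(sys.argv)>4: cv2.imwrite(sys.argv[4],p[:,:,::-1])
shaft(p,d,c,(x,y));held(p,d,c,s,R,-.005,.03)
E
python3 look.py .671 -.025 .0275
```

```text
time: 10.45
tool_pos: [0.6958, -0.0095, 0.2595]
tool_rot: [3.141, 0.004, 2.923]
contact_force: [-0.2, 0.9, -0.6]
opening: 0.0532
grip_force: 40.0
[ 0.6958 -0.0095  0.2595] [3.1411 0.0037 2.923 ] 0.05323082943980586
flange minenc [ 0.6706 -0.0254  0.0846] hullfit (array([ 0.6707, -0.0251,  0.0418]), np.float64(0.0002)) 4956 z 0.0123
top minenc [ 0.6698 -0.025   0.0189] hullfit (array([ 0.67  , -0.0249,  0.0089]), np.float64(0.0002)) 573 z 0.056
shoulder minenc [ 0.6705 -0.0254  0.0381] hullfit (array([ 0.6707, -0.0252,  0.0186]), np.float64(0.0002)) 730 z 0.0343
held px 3708 ztool [0.1688 0.1701 0.1788] x [-0.0265  0.027 ]
edge fit x,y (array([-0.0002,  0.0002,  0.0275]), np.float64(0.0001)) (array([-0.0005,  0.0002,  0.0278]), np.float64(0.0001)) 45
```

```bash
python3 -m crank '[[-1,21.5,-21,0,0],[-1,21.5,-21,0,0],[-1,21.5,-21,6,0],[-1,21.5,-21,8,0],[-1,21.5,-21,8,0],[-1,21.5,-21,8,0],[-1,21.5,-21,8,0]]' 40; python3 look.py .6706 -.0252 .0275 pics/w5.png
```

```text
time: 11.08
tool_pos: [0.6704, -0.0259, 0.2491]
tool_rot: [3.141, 0.001, 2.922]
contact_force: [-0.3, 0.6, -1.2]
opening: 0.0536
grip_force: 40.0
[ 0.6704 -0.0259  0.2491] [3.1414e+00 6.0000e-04 2.9223e+00] 0.05357566300444277
flange minenc [ 0.6704 -0.0254  0.0848] hullfit (array([ 0.6702, -0.0252,  0.0417]), np.float64(0.0003)) 4721 z 0.0123
top minenc [ 0.6715 -0.0259  0.018 ] hullfit (array([ 0.6715, -0.0256,  0.0081]), np.float64(0.0007)) 512 z 0.0563
shoulder minenc [ 0.6706 -0.0255  0.0384] hullfit (array([ 0.6707, -0.0253,  0.0189]), np.float64(0.0003)) 79 z 0.0344
held px 3711 ztool [0.1688 0.17   0.1784] x [-0.0259  0.0275]
edge fit x,y (array([0.0004, 0.0001, 0.0275]), np.float64(0.0001)) (array([0.0002, 0.0001, 0.0277]), np.float64(0.0001)) 45
```

```bash
python3 -m crank '[[-1,-0.3,0.5,0,0],[-1,-0.3,0.5,8,0],[-1,-0.3,0.5,16,0],[-1,-0.3,0.5,21,0],[-1,-0.3,0.5,21,0],[-1,-0.3,0.5,21,0]]' 40
```

```text
time: 11.63
tool_pos: [0.6702, -0.0258, 0.2272]
tool_rot: [-3.142, -0.001, 2.922]
contact_force: [-1.5, 0.2, -2.1]
opening: 0.0537
grip_force: 40.0
```

```bash
python3 -m crank '[[-1,0,0,4,0],[-1,0,0,8,0],[-1,0,0,10.5,0],[-1,0,0,11,0],[-1,0,0,11,0],[-1,0,0,11,0]]' 40
```

```text
time: 12.13
tool_pos: [0.6703, -0.0258, 0.217]
tool_rot: [3.142, 0.0, 2.922]
contact_force: [1.5, -0.1, -1.6]
opening: 0.0538
grip_force: 40.0
```

```bash
python3 -m crank '[[-1,0,0,0.8,0],[-1,0,0,0.8,0],[-1,0,0,0.8,0]]' 40
```

```text
time: 12.38
tool_pos: [0.6704, -0.0258, 0.2167]
tool_rot: [3.141, 0.001, 2.922]
contact_force: [-1.6, -0.2, 2.9]
opening: 0.0536
grip_force: 40.0
```

```bash
python3 -m crank '[[0.6,0,0,0,0],[0.6,0,0,0,0],[0.6,0,0,0,0],[0.6,0,0,0,0],[0.6,0,0,0,0],[0.6,0,0,-20,0],[0.6,0,0,-60,0],[0.6,0,0,-100,0],[0.6,-25,0,-115,0],[0.6,-25,0,-115,0],[0.6,-25,0,-115,0],[0.6,-25,0,-115,0]]' 40
cat >> h.py <<'E'
def seated(p,d,c,x,y,z,R):
    P=cloud("wrist",d,c);D=np.hypot(P[...,0]-x,P[...,1]-y)
    m=(D<R+.006)&(P[...,2]>z-.008)&(P[...,2]<z+.004);k=R/2
    print(np.percentile(P[m][:,2],[3,50,97]),[ (np.median(P[m&q][:,2])) for q in (P[...,0]<x-k,P[...,0]>x+k,P[...,1]<y-k,P[...,1]>y+k)])
    print(cv2.minEnclosingCircle(grid("wrist",z,c)[m][:,:2].astype(np.float32)))
E
python3 - <<'E'
from h import *
s=telemetry.observe();c=cal("wrist");p,d=vision.read_camera("wrist");print(s["tool_pos"])
seated(p,d,c,.6705,-.0255,.047,.0275)
E
```

```text
time: 13.38
tool_pos: [0.6941, -0.0311, 0.3294]
tool_rot: [-3.142, -0.003, 2.922]
contact_force: [0.2, -0.1, -0.3]
opening: 0.0732
grip_force: 0.0
[ 0.6940988  -0.03114625  0.32944657]
[0.04401368 0.04683833 0.04915723] [np.float64(0.04678896598155308), np.float64(0.04679958758737279), np.float64(0.04683478398617308), np.float64(0.04684882249345573)]
((0.6702496409416199, -0.025596190243959427), 0.028068017214536667)
```

```bash
python3 -m crank '[[1,272,303,-10,0],[1,272,303,-10,0],[1,272,303,-10,0],[1,272,303,-10,0],[1,272,303,-10,0],[1,272,303,-10,0],[1,272,303,-10,0],[1,272,303,-10,0],[1,272,303,-10,0],[1,272,303,-10,0],[1,272,303,-10,0],[1,272,303,-10,0]]' 40
```

```text
time: 14.43
tool_pos: [0.4936, 0.3251, 0.3399]
tool_rot: [-3.14, -0.002, 2.926]
contact_force: [0.5, -0.6, -1.6]
opening: 0.0917
grip_force: 0.0
```

```bash
python3 -m crank '[[1,0,0,0,0],[1,0,0,0,0],[1,0,0,0,0],[1,0,0,0,0]]' 40
python3 - <<'E'
from h import *
s=telemetry.observe();c=cal("wrist");p,d=vision.read_camera("wrist");print(s["tool_pos"],s["opening"])
topring(p,d,c,s,(.495,.323),.033,.034)
E
```

```text
time: 14.77
tool_pos: [0.496, 0.3227, 0.341]
tool_rot: [-3.141, -0.0, 2.92]
contact_force: [-0.6, 0.8, 1.2]
opening: 0.0921
grip_force: 0.0
[0.49595388 0.32266331 0.3409982 ] 0.09205233379525879
ring [0.4935 0.3235 0.0692] z 0.0328 2589 to go tool mm [2.6 0.3]
```

```bash
python3 -m crank '[[0.74,2.4,0.3,40,0],[0.74,2.4,0.3,80,0],[0.74,2.4,0.3,100,0],[0.74,2.4,0.3,120,0],[0.74,2.4,0.3,139,0],[0.74,2.4,0.3,139,0],[0.74,2.4,0.3,139,0],[-1,2.4,0.3,139,0],[-1,2.4,0.3,139,0],[-1,2.4,0.3,139,0],[-1,2.4,0.3,139,0],[-1,2.4,0.3,139,0]]' 40
```

```text
time: 15.82
tool_pos: [0.4935, 0.3247, 0.2037]
tool_rot: [3.14, 0.002, 2.922]
contact_force: [-0.7, -1.8, 7.1]
opening: 0.066
grip_force: 40.0
```

```bash
python3 -m crank '[[-1,0,0,-10,0],[-1,0,0,-45,0],[-1,0,0,-85,0],[-1,0,0,-125,0],[-1,-10,-35,-125,0],[-1,-20,-70,-125,0],[-1,-30,-105,-125,0],[-1,-40,-140,-125,0],[-1,-50,-175,-125,0],[-1,-61,-210,-125,0],[-1,-71,-245,-125,0],[-1,-81,-280,-125,0]]' 45
```

```text
time: 16.82
tool_pos: [0.5106, 0.0321, 0.3278]
tool_rot: [3.141, 0.0, 2.922]
contact_force: [1.1, 0.6, -3.3]
opening: 0.0657
grip_force: 45.0
```

```bash
python3 -m crank '[[-1,-10,-38,0,0],[-1,-20,-76,0,0],[-1,-30,-110,0,0],[-1,-42,-146,20,0],[-1,-42,-150,50,0],[-1,-42,-150,65,0],[-1,-42,-150,65,0],[-1,-42,-150,65,0],[-1,-42,-150,65,0],[-1,-42,-150,65,0]]' 45; python3 look.py .4925 -.118 .034
```

```text
time: 17.65
tool_pos: [0.5198, -0.1215, 0.2638]
tool_rot: [-3.141, 0.003, 2.923]
contact_force: [-0.8, -0.1, -1.9]
opening: 0.0655
grip_force: 45.0
[ 0.5198 -0.1215  0.2638] [-3.1413e+00  2.8000e-03  2.9229e+00] 0.0655016174278198
flange minenc [ 0.492  -0.119   0.0842] hullfit (array([ 0.4919, -0.1189,  0.0417]), np.float64(0.0001)) 3835 z 0.0123
top minenc [ 0.4899 -0.1191  0.0282] hullfit (array([ 0.491 , -0.1189,  0.0135]), np.float64(0.0003)) 793 z 0.0561
shoulder minenc [ 0.4913 -0.1191  0.0473] hullfit (array([ 0.4914, -0.1189,  0.0232]), np.float64(0.0002)) 844 z 0.0343
held px 5544 ztool [0.1699 0.1711 0.1779] x [-0.0321  0.0337]
edge fit x,y (array([-0.    ,  0.0001,  0.034 ]), np.float64(0.0001)) (array([0.0003, 0.0001, 0.0337]), np.float64(0.0001)) 58
```

```bash
python3 -m crank '[[-1,28,-3.8,0,0],[-1,28,-3.8,0,0],[-1,28,-3.8,6,0],[-1,28,-3.8,10,0],[-1,28,-3.8,10,0],[-1,28,-3.8,10,0],[-1,28,-3.8,10,0]]' 45; python3 look.py .4916 -.119 .034 pics/w6.png
```

```text
time: 18.28
tool_pos: [0.4917, -0.1196, 0.2522]
tool_rot: [3.142, 0.0, 2.922]
contact_force: [0.1, -1.2, -1.6]
opening: 0.0654
grip_force: 45.0
[ 0.4917 -0.1196  0.2522] [3.1416e+00 4.0000e-04 2.9220e+00] 0.06540645779664524
flange minenc [ 0.4918 -0.119   0.0847] hullfit (array([ 0.4916, -0.119 ,  0.0419]), np.float64(0.0002)) 3327 z 0.0123
top minenc [ 0.4914 -0.1187  0.0283] hullfit (array([ 0.4925, -0.1195,  0.0128]), np.float64(0.0007)) 1301 z 0.0562
shoulder minenc [ 0.5    -0.1212  0.0433] hullfit (array([ 0.4944, -0.1195,  0.0219]), np.float64(0.0006)) 121 z 0.0342
held px 5536 ztool [0.1698 0.1711 0.1781] x [-0.0316  0.0341]
edge fit x,y (array([0.0004, 0.0002, 0.034 ]), np.float64(0.0001)) (array([0.0006, 0.0002, 0.0339]), np.float64(0.0001)) 58
```

```bash
python3 -m crank '[[-1,-0.2,0.3,0,0],[-1,-0.2,0.3,8,0],[-1,-0.2,0.3,16,0],[-1,-0.2,0.3,21,0],[-1,-0.2,0.3,21,0],[-1,-0.2,0.3,21,0]]' 45
```

```text
time: 18.83
tool_pos: [0.4913, -0.1192, 0.2306]
tool_rot: [3.141, -0.001, 2.922]
contact_force: [-0.7, -0.2, -1.7]
opening: 0.0658
grip_force: 45.0
```

```bash
python3 -m crank '[[-1,0,0,4,0],[-1,0,0,8,0],[-1,0,0,10.5,0],[-1,0,0,11,0],[-1,0,0,11,0],[-1,0,0,11,0]]' 45
```

```text
time: 19.33
tool_pos: [0.4915, -0.1193, 0.2202]
tool_rot: [3.142, 0.0, 2.922]
contact_force: [-0.4, -0.0, -2.4]
opening: 0.0658
grip_force: 45.0
```

```bash
python3 -m crank '[[-1,0,0,0.8,0],[-1,0,0,0.8,0],[-1,0,0,0.8,0]]' 45
```

```text
time: 19.58
tool_pos: [0.4915, -0.1193, 0.2198]
tool_rot: [3.142, 0.001, 2.922]
contact_force: [-1.3, 0.1, 2.7]
opening: 0.0655
grip_force: 45.0
```

```bash
python3 -m crank '[[1,0,0,0,0],[1,0,0,0,0],[1,0,0,0,0],[1,0,0,0,0],[1,0,0,0,0],[1,0,0,-20,0],[1,0,0,-60,0],[1,0,0,-100,0],[1,-25,0,-115,0],[1,-25,0,-115,0],[1,-25,0,-115,0],[1,-25,0,-115,0]]' 45
python3 - <<'E'
from h import *
s=telemetry.observe();c=cal("wrist");p,d=vision.read_camera("wrist");print(s["tool_pos"])
seated(p,d,c,.4915,-.119,.049,.034)
E
```

```text
time: 20.58
tool_pos: [0.5151, -0.1244, 0.3332]
tool_rot: [3.141, -0.003, 2.922]
contact_force: [-0.2, -0.9, -0.6]
opening: 0.0918
grip_force: 0.0
[ 0.51514657 -0.12444568  0.33316324]
[0.04478846 0.04877759 0.05124607] [np.float64(0.048773715819875385), np.float64(0.04876442908720957), np.float64(0.04881040350371668), np.float64(0.04879462568664139)]
((0.49116051197052, -0.11868465691804886), 0.03452851623296738)
```

All three bearings are seated. Next I look at the empty carrier from above.

```bash
python3 -m crank '[[1,-54,-239,-30,0],[1,-54,-239,-30,0],[1,-54,-239,-30,0],[1,-54,-239,-30,0],[1,-54,-239,-30,0],[1,-54,-239,-30,0],[1,-54,-239,-30,0],[1,-54,-239,-30,0],[1,-54,-239,-30,0],[1,-54,-239,-30,0],[1,-54,-239,-30,0]]' 60
cat > tray.py <<'E'
from h import *
import sys
x,y=map(float,sys.argv[1:3])
s=telemetry.observe();c=cal("wrist");p,d=vision.read_camera("wrist");print(s["tool_pos"].round(4),s["tool_rot"].round(4))
if len(sys.argv)>3: cv2.imwrite(sys.argv[3],p[:,:,::-1])
P=cloud("wrist",d,c);G=grid("wrist",.062,c)
m=((abs(P[...,0]-x)<.12)&(abs(P[...,1]-y)<.11)&(P[...,2]>.0595)&(P[...,2]<.066)).astype(np.uint8)
k,l,st,cc=cv2.connectedComponentsWithStats(m)
for i in range(1,k):
    if st[i,4]>30:
        X=G[l==i][:,:2].astype(np.float32);(a,b),r=cv2.minEnclosingCircle(X);print(cc[i].round(),st[i,4],np.round([a,b,2*r],4),"hull r13",circ(cv2.convexHull(X)[:,0],.013))
m=(np.hypot(P[...,0]-x,P[...,1]-y)<.02)&(P[...,2]>.05)&(P[...,2]<.058)
if m.sum()>10:
    X=grid("wrist",.054,c)[m][:,:2].astype(np.float32);print("post",m.sum(),cv2.minAreaRect(X),np.median(P[m][:,2]))
E
python3 tray.py .517 -.369 pics/w7.png
```

```text
time: 21.55
tool_pos: [0.5166, -0.3683, 0.364]
tool_rot: [3.141, -0.001, 2.923]
contact_force: [0.0, -0.3, 0.6]
opening: 0.0919
grip_force: 0.0
[ 0.5166 -0.3683  0.364 ] [ 3.1407e+00 -1.1000e-03  2.9235e+00]
[363. 113.] 345 [ 0.4508 -0.3117  0.0255] hull r13 (array([ 0.4503, -0.3114,  0.013 ]), np.float64(0.0006))
[249. 129.] 331 [ 0.442  -0.4175  0.0258] hull r13 (array([ 0.4411, -0.4175,  0.013 ]), np.float64(0.0006))
[377. 256.] 168 [ 0.5964 -0.3245  0.0251] hull r13 (array([ 0.5974, -0.324 ,  0.013 ]), np.float64(0.0006))
[275. 263.] 37 [ 0.5785 -0.4278  0.0169] hull r13 (array([ 0.5886, -0.4299,  0.013 ]), np.float64(0.0003))
post 147 ((0.5184481143951416, -0.37108951807022095), (0.011606029234826565, 0.012017478235065937), 77.60460662841797) 0.05402468288685125
```

View pics/w7.png

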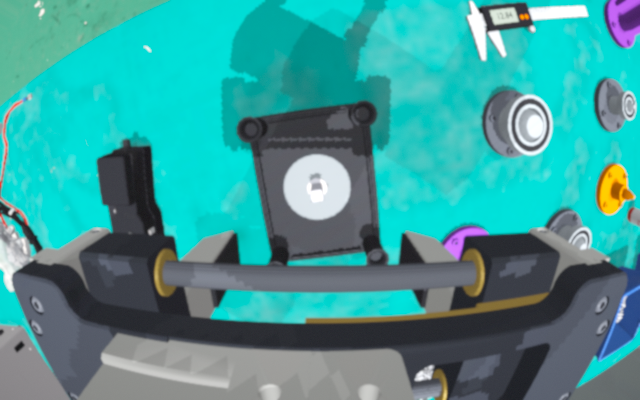

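The empty carrier's cups are at (363,113), (249,129), (377,256) and (275,263), with its post at (317,188). That puts its centre at (0.519,-0.371) and its yaw at about -0.085. Back to the kit carrier.

```bash
python3 -m crank '[[1,100,390,0,0],[1,100,390,0,0],[1,100,390,0,0],[1,100,390,0,0],[1,100,390,0,0],[1,100,390,0,0],[1,100,390,0,0],[1,100,390,0,0],[1,100,390,0,0],[1,100,390,0,0],[1,100,390,0,0],[1,100,390,0,0]]' 60
```

```text
time: 22.6
tool_pos: [0.5033, 0.0347, 0.3647]
tool_rot: [-3.142, 0.001, 2.926]
contact_force: [-0.4, -0.3, -0.0]
opening: 0.0921
grip_force: 0.0
```

```bash
python3 -m crank '[[1,72,281,0,0],[1,72,281,0,0],[1,72,281,0,0],[1,72,281,0,0],[1,72,281,0,0],[1,72,281,0,0],[1,72,281,0,0],[1,72,281,0,0],[1,72,281,0,0],[1,72,281,0,0],[1,72,281,0,0],[1,72,281,0,0]]' 60; python3 tray.py .494 .3235
```

```text
time: 23.6
tool_pos: [0.4954, 0.321, 0.3646]
tool_rot: [-3.141, 0.0, 2.92]
contact_force: [-0.2, -0.3, -0.2]
opening: 0.0918
grip_force: 0.0
[0.4954 0.321  0.3646] [-3.1414e+00  2.0000e-04  2.9195e+00]
[262. 117.] 353 [0.4131 0.2867 0.0255] hull r13 (array([0.4123, 0.2863, 0.013 ]), np.float64(0.0006))
[378. 117.] 363 [0.4363 0.39   0.0255] hull r13 (array([0.4356, 0.3905, 0.013 ]), np.float64(0.0005))
[269. 258.] 125 [0.5547 0.2553 0.0247] hull r13 (array([0.556 , 0.2553, 0.013 ]), np.float64(0.0005))
[373. 258.] 134 [0.5767 0.3593 0.0253] hull r13 (array([0.5793, 0.3588, 0.013 ]), np.float64(0.0004))
post 143 ((0.4947061538696289, 0.3228170871734619), (0.01069429237395525, 0.011962939985096455), 77.23316192626953) 0.05414094071059872
```

```bash
python3 -m crank '[[0,0.8,1.7,40,0],[0,0.8,1.7,80,0],[-0.2,0.8,1.7,120,0],[-0.4,0.8,1.7,140,0],[-0.4,0.8,1.7,155,0],[-0.4,0.8,1.7,162,0],[-0.4,0.8,1.7,162,0],[-1,0.8,1.7,162,0],[-1,0.8,1.7,162,0],[-1,0.8,1.7,162,0],[-1,0.8,1.7,162,0],[-1,0.8,1.7,162,0]]' 60
```

```text
time: 24.65
tool_pos: [0.4946, 0.3246, 0.2033]
tool_rot: [3.141, 0.001, 2.922]
contact_force: [0.0, -0.9, -0.0]
opening: 0.0164
grip_force: 0.0
```

```bash
python3 -m crank '[[-1,0,0,0,0],[-1,0,0,0,0],[-1,0,0,0,0],[-1,0,0,-10,0],[-1,0,0,-30,0],[-1,0,0,-60,0],[-1,0,0,-95,0],[-1,0,0,-130,0],[-1,0,0,-150,0],[-1,0,0,-150,0],[-1,0,0,-150,0]]' 60
python3 tray.py .494 .3235 >/dev/null
python3 - <<'E'
from h import *
s=telemetry.observe();c=cal("wrist");p,d=vision.read_camera("wrist");cv2.imwrite("pics/w8.png",p[:,:,::-1])
P=cloud("wrist",d,c);z0=s["tool_pos"][2]-.2025+.062
m=((np.hypot(P[...,0]-.495,P[...,1]-.323)<.12)&(abs(P[...,2]-z0)<.006)).astype(np.uint8);k,l,st,cc=cv2.connectedComponentsWithStats(m)
print(s["tool_pos"],s["tool_rot"],z0)
for i in range(1,k):
    if st[i,4]>40: X=grid("wrist",z0,c)[l==i][:,:2].astype(np.float32);print(cc[i].round(),st[i,4],cv2.minEnclosingCircle(X),np.median(P[l==i][:,2]))
E
```

```text
time: 25.57
tool_pos: [0.4942, 0.3245, 0.3525]
tool_rot: [3.141, 0.001, 2.922]
contact_force: [-0.5, -0.9, -5.7]
opening: 0.0116
grip_force: 60.0
[0.49387954 0.32430458 0.35085422] [-3.14012624e+00 -2.18420353e-03  2.92191020e+00] 0.2103542224872788
[190. 125.] 1834 ((0.41241011023521423, 0.2883431017398834), 0.01265653781592846) 0.20961028505448948
[448. 125.] 1820 ((0.43542736768722534, 0.39127087593078613), 0.012690778821706772) 0.2095540332198545
[300. 261.] 85 ((0.4797157049179077, 0.31919729709625244), 0.0031432420946657658) 0.20823348394266084
[337. 261.] 83 ((0.4834114909172058, 0.33459746837615967), 0.0034667965956032276) 0.2083162738905367
```

View pics/w8.png

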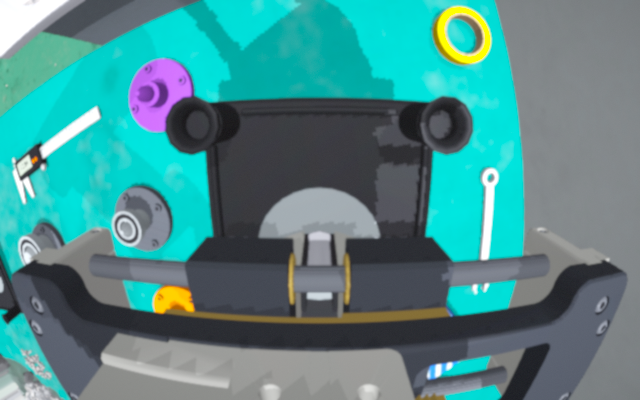

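The carrier is held square and level, with its cups at (195,125) and (446,125). I carry it over.

```bash
python3 -m crank '[[-1,-4,-15,0,0],[-1,-12,-45,0,0],[-1,-21,-80,0,0],[-1,-30,-115,0,0],[-1,-39,-150,0,0],[-1,-48,-185,0,0],[-1,-57,-220,0,0],[-1,-66,-255,0,0],[-1,-75,-290,0,0],[-1,-84,-325,0,0],[-1,-93,-360,0,0],[-1,-102,-395,0,0]]' 60
```

```text
time: 26.67
tool_pos: [0.5069, -0.0854, 0.3505]
tool_rot: [3.141, -0.004, 2.922]
contact_force: [1.3, -0.4, -5.8]
opening: 0.0114
grip_force: 60.0
```

```bash
python3 -m crank '[[-1,-9,-35,0,-0.02],[-1,-18,-70,0,-0.05],[-1,-27,-105,0,-0.08],[-1,-37,-140,0,-0.11],[-1,-46,-175,0,-0.135],[-1,-55,-210,0,-0.135],[-1,-64,-245,0,-0.135],[-1,-70,-268,0,-0.135],[-1,-73,-278,0,-0.135],[-1,-73,-278,0,-0.135],[-1,-73,-278,0,-0.135],[-1,-73,-278,0,-0.135]]' 60
python3 - <<'E'
from h import *
vision.read_camera("wrist")
s=telemetry.observe();c=cal("wrist");p,d=vision.read_camera("wrist");cv2.imwrite("pics/w9.png",p[:,:,::-1])
print(s["tool_pos"],s["tool_rot"])
p,d=vision.read_camera("side");cv2.imwrite("pics/s9.png",cv2.resize(p[180:360,110:330,::-1],None,fx=3,fy=3))
E
```

```text
time: 27.67
tool_pos: [0.5184, -0.3694, 0.3512]
tool_rot: [3.139, -0.002, 3.057]
contact_force: [-0.6, 0.5, -4.9]
opening: 0.0114
grip_force: 60.0
[ 0.51855551 -0.36916965  0.35171673] [ 3.13996779e+00 -1.38093648e-03  3.05803373e+00]
```

```bash
python3 -m crank '[[-1,0.4,-1.2,25,0],[-1,0.4,-1.2,50,0],[-1,0.4,-1.2,66,0],[-1,0.4,-1.2,71,0],[-1,0.4,-1.2,71,0],[-1,0.4,-1.2,71,0],[-1,0.4,-1.2,71,0]]' 60
python3 - <<'E'
from h import *
t=[]
for i in range(4):
    s=telemetry.observe();t.append(np.r_[s["tool_pos"],s["tool_rot"][2]]);p,d=vision.read_camera("wrist")
print(np.round(t,4),np.mean(t,0).round(4))
# cups of held tray
c=cal("wrist");z0=np.mean(t,0)[2]-.2025+.062;P=cloud("wrist",d,c)
m=((np.hypot(P[...,0]-.519,P[...,1]+.371)<.12)&(abs(P[...,2]-z0)<.006)).astype(np.uint8);k,l,st,cc=cv2.connectedComponentsWithStats(m)
for i in range(1,k):
    if st[i,4]>200: X=grid("wrist",z0,c)[l==i][:,:2].astype(np.float32);print(cc[i].round(),st[i,4],cv2.minEnclosingCircle(X),np.median(P[l==i][:,2]))
p,d=vision.read_camera("side");cv2.imwrite("pics/s10.png",cv2.resize(p[180:350,120:330,::-1],None,fx=3.5,fy=3.5,interpolation=cv2.INTER_CUBIC))
E
```

```text
time: 28.4
tool_pos: [0.5185, -0.3717, 0.2831]
tool_rot: [-3.14, 0.002, 3.057]
contact_force: [-0.5, 0.0, -4.2]
opening: 0.0115
grip_force: 60.0
[[ 0.5185 -0.3717  0.2831  3.0572]
 [ 0.5184 -0.3718  0.2832  3.0571]
 [ 0.5183 -0.3718  0.283   3.057 ]
 [ 0.5182 -0.3718  0.2827  3.0569]] [ 0.5184 -0.3718  0.283   3.057 ]
[190. 125.] 1780 ((0.4428265690803528, -0.41788458824157715), 0.01256391778588295) 0.14102048318579363
[447. 125.] 1759 ((0.4517534077167511, -0.31350216269493103), 0.01261506974697113) 0.14095679464227814
```

View pics/s10.png

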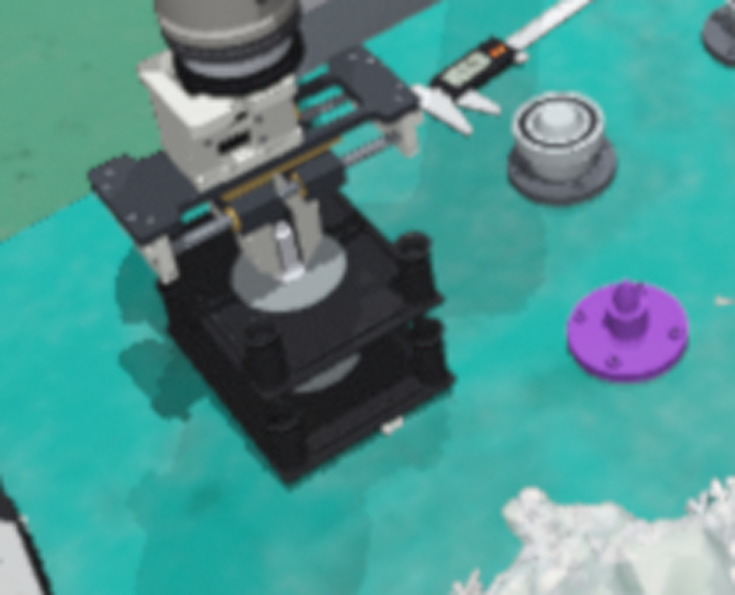

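The side crop shows the held tray squarely above the fixed one, its corner columns at (415,265) and (265,355) over the lower ones at (430,345) and (290,430). I lower it.

```bash
python3 -m crank '[[-1,0.9,0.8,0,0],[-1,0.9,0.8,10,0],[-1,0.9,0.8,17,0],[-1,0.9,0.8,22,0],[-1,0.9,0.8,22,0],[-1,0.9,0.8,22,0]]' 60
```

```text
time: 29.15
tool_pos: [0.5171, -0.3707, 0.2585]
tool_rot: [3.141, -0.001, 3.057]
contact_force: [-0.0, -0.1, -5.2]
opening: 0.0111
grip_force: 60.0
```

```bash
python3 -m crank '[[-1,0,0,2,0],[-1,0,0,4,0],[-1,0,0,5.5,0],[-1,0,0,5.5,0],[-1,0,0,5.5,0]]' 60
```

```text
time: 29.57
tool_pos: [0.5173, -0.3708, 0.2552]
tool_rot: [-3.141, 0.001, 3.057]
contact_force: [-2.4, 1.4, 5.4]
opening: 0.0118
grip_force: 60.0
```

```bash
python3 -m crank '[[-0.4,0,0,-0.5,0],[-0.4,0,0,-0.5,0],[-0.4,0,0,-0.5,0],[-0.4,0,0,-0.5,0],[-0.4,0,0,-0.5,0],[-0.4,0,0,-20,0],[-0.4,0,0,-50,0],[-0.4,0,0,-90,0],[-0.4,0,0,-120,0],[-0.4,0,0,-120,0],[-0.4,0,0,-120,0],[-0.4,0,0,-120,0]]' 60
python3 - <<'E'
from h import *
s=telemetry.observe();c=cal("wrist");p,d=vision.read_camera("wrist");print(s["tool_pos"],s["contact_force"])
P=cloud("wrist",d,c);G=grid("wrist",.114,c)
m=((np.hypot(P[...,0]-.519,P[...,1]+.371)<.12)&(abs(P[...,2]-.114)<.004)).astype(np.uint8);k,l,st,cc=cv2.connectedComponentsWithStats(m)
for i in range(1,k):
    if st[i,4]>30: print(cc[i].round(),st[i,4],cv2.minEnclosingCircle(G[l==i][:,:2].astype(np.float32)),np.median(P[l==i][:,2]))
a=vision.read_camera("side")[0];b=vision.read_camera("scene")[0]
cv2.imwrite("pics/end.png",np.vstack([cv2.resize(a[130:320,130:440,::-1],(620,300)),cv2.resize(b[150:290,180:470,::-1],(620,300))]))
E
```

```text
time: 30.57
tool_pos: [0.517, -0.3707, 0.3732]
tool_rot: [3.141, -0.001, 3.057]
contact_force: [0.4, 0.8, -0.3]
opening: 0.0275
grip_force: 0.0
[ 0.51698744 -0.37065027  0.37320475] [ 0.37560474  0.7516274  -0.32133796]
[387. 120.] 524 ((0.4506835341453552, -0.3119617700576782), 0.012702422216534615) 0.11387574503962569
[250. 121.] 505 ((0.441916823387146, -0.41755884885787964), 0.0125992801040411) 0.11373514512080238
```

View pics/end.png

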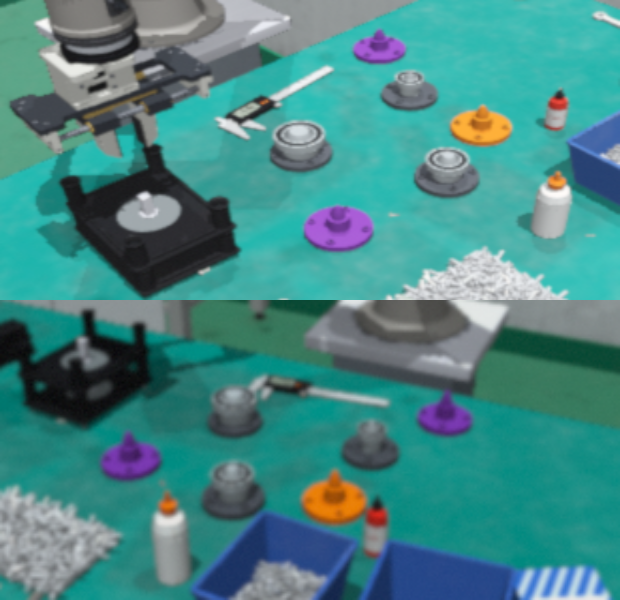

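The trays are nested: the upper rims read 113.8 mm and sit within 0.5 mm of where the lower cups were. The bearings are at (410,88), (300,145) and (447,170), and the bottle and caliper haven't moved.

```bash
python3 -c "
from cell import ticket;print(ticket.hand_in())"
```

```text
the job is handed in; nothing more can be done
None
```

I moved all three bearings onto their matching shafts in the order asked, each measured flat on its shoulder. I then stacked the emptied carrier square and seated on the empty one, let go of everything, left the bottle and caliper untouched, and handed the job in at about 31 s; hand-in returned no verdict.

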